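# Pass a jar into the glove box through its transfer chamber

### The arm

A 7-joint arm with a two-finger parallel gripper is mounted at the origin on the work surface; the furniture and walls round the work are solid. World frame = base frame: x ahead of the robot, y to its left, z up, the work surface at z = 0. Lengths are in mm, angles in rad, forces in N, time in s.
With the tool pointing down it reaches from about 400 to 875 mm from the base axis. Payload 19.3 kg.
Tool frame: the origin (TCP) lies at the very end of the fingers, on their centre line; the grasp point (between the pads) lies 19 mm behind it (manip.grasp_offset is the distance from the TCP to the grasp point, in mm); z points along the fingers, x is the direction in which the jaws open and shut, and the axes are right-handed (so a half turn about z gives the same grasp; the last joint's range is limited). The gripper opens to 85 mm and grips with 20 to 120 N. Pads are 22 mm wide; open, the fingers measure 114 mm over their backs; the gripper's body (76 mm by 85 mm) begins 54 mm behind the grasp point. The pads swing forward as they close: fully open they stand 13 mm farther back than shut.
Start: joints at [-0.07, 0.521, -0.036, 1.599, 0.021, 1.021, -0.113], TCP at [624.992, -0.025, 231.291] pointing down, gripper open.
Joint ranges: [-2.91, 2.91], [-0.3, 2.13], [-1.5, 1.42], [0.17, 2.43], [-1.26, 4.41], [0.16, 1.93], [-2.52, 2.52]. Speed limits (rad/s): [1.89, 1.89, 2.39, 2.39, 3.01, 3.01, 3.01].

### API

Orientations are given as a unit quaternion [x, y, z, w].
In Python, from bench import manip gives the robot as it stands. The module is installed in compiled form; this text tells all that it offers.
- The arm moves only by the tool send_rows, never from a script. Its argument "rows" is a list of rows, each a list of 4 numbers: the shift along the tool's x, y, z in cm, then the turn about the tool's z in degrees. A call has 1 to 8 rows; each row is the pose to reach, as a shift and turn from the pose commanded when the call began, along the tool's axes at that moment; what a row does not reach only later rows make up. A row lasts 1/8 s, in which the tool goes at most 62.5 mm and 10.7 degrees, less where a joint would pass 70% of its speed; a pose out of reach is approached as far as the arm can. A call with a gripper value outside its range is refused whole. "grip" is the finger opening in cm, from 0 to 8.54, set as the call begins (left out, the last holds). The fingers move at their own pace and stop on an object; the grip force is fixed at half the most. Time passes only in rows, so rows that repeat a pose let the fingers close. It gives the time, the measured TCP pose, the force and the opening at its end, in the units of the state.
- manip.state(): the state, without advancing time (a new reading comes with each control period).
- manip.camera(name): name is "scene" or "side" or "wrist"; returns the picture (384x512x3 uint8, red, green, blue); there is no depth.
- manip.get_calibration(name): a dict with "fx", "fy", "cx", "cy" (pixels), "rvec" (rotation vector, rad) and "tvec" (3), from world to camera coordinates, as OpenCV has them. Camera axes: x right, y down, z forward; pixel columns grow to the right and rows downward; lengths in mm; the calibration is good to about 2 mm. A picture is of the moment at which its call begins: read the wrist's pose just before it. get_calibration takes no time and is no camera call; for the wrist camera it gives the pose at the moment of the call.
- manip.hand_in(): hands the job in, once; it reports no verdict.
Trained networks look in the newest picture that a camera, given by its name, has taken for a name from the list of things; names that differ only in an ending like _2 or _b are one class to them, and where a whole thing is asked for, a point or a joint stands for the part that bears it (a point fixed in the world has none). Each returns a list of dicts, best first, with "conf" (0 to 1); they miss things now and then, are a little off and sometimes report something else, mostly with a low value. They report only what shows in the picture. A call takes as long as a camera call. They do not tell look-alikes from the thing itself.
- manip.spot_in(thing, camera): "uv" ([column, row] in pixels, amid what is visible of it).
- manip.tip_of(thing, camera): "uv" ([column, row] in pixels: a listed point, or the origin of a listed thing).
The state is a dict: "time": time; "qpos": joint angles; "qvel": joint speeds; "joint_efforts": joint torques, N m; "tool_pos": TCP position; "tcp_rot": TCP orientation; "wrist_force": force on the tool from outside, world axes, zero at the start; "moment": the same for the moment, N m; "opening": finger opening in mm.
Only numpy, scipy, OpenCV 4.12 (cv2) and the standard library are available. Lean on these libraries where they do the work, as an engineer would, in place of code of your own. Each camera call takes 0.05 s, during which the arm holds its last target. There are 200 camera calls.

### The job

Pass the jar into the glove box's transfer chamber. First press down on the grip of the chamber's inner sliding door with the fingertips until you feel it firm on its stop, and only then throw the toggle clamp outwards and swing the outer lid wide open; stand the jar upright on the chamber floor without dropping it. Then shut the lid flat and throw the clamp handle fully upright again, leaving the inner door shut and the bow cutter, mug and tape roll where they are.

Things in the scene. Friction and masses are not known exactly. Their poses are not given: they have to be found in the camera images.
- passbox: Glove box with transfer chamber, one fixed unit; place and yaw vary. Origin: on the bench under the chamber's centre; x away from the robot, y left to the glove box, z up. Chamber: open-topped grey metal box, 176 x 176 mm outside, 8 mm walls, 133 mm high. Its left side is the inner door at y = 94 mm. Clear glove box: y 140 to 500, x -130 to 130 mm, 210 mm high, glove ports out to x = -165.
- chamber_floor (a point): Centre of the chamber's floor inside, 10 mm above the bench; the inside is 160 x 160 mm and 123 mm deep below the rim.
- inner_door (a joint): Height (m) by which the inner door is raised: 0 = right down, shut on its firm stop. Starts anywhere from shut to 50 mm up (range 0.11). A steel plate that slides vertically between chamber and glove box. Seal friction holds it where it is: about 2 to 3 N of push moves it down, 7 N up; at the bottom it stops dead.
- inner_grip_top (a point): Middle of the top of the inner door's grip, a dark steel stirrup of 14 mm round bar on top of the door plate, its level bar 80 mm long along the unit's x; 185 mm above the bench when the door is right down (unit x = 0, y = 94 mm).
- lid (a joint): Angle (rad) of the outer lid: 0 = flat on its gasket, grows as it opens, stop at 1.85. Stiff hinge along its far edge: stays at any angle; about 6 N at the bar lifts it, 1 to 3 N shuts it. Grey metal plate 180 x 176 x 10 mm, top 143 mm above the bench when shut, middle 3 mm higher. The closed clamp holds it down.
- lid_bar (a point): Middle of the lid's handle: round dark bar 12 mm thick, 110 mm long along the unit's y, near the lid's near edge, about 41 mm of free space between bar and lid. In the unit frame at x = -56, y = 0, z = 193 mm when shut.
- lid_hinge (a point): Middle of the lid's hinge axis, which runs along the unit's y; in the unit frame at x = 94, y = 0, z = 138 mm. With the lid shut the bar lies 150 mm nearer the robot and 55 mm higher than the axis; opening swings it up, then away from the robot, so that it ends on the far side of the raised lid.
- clamp_tip (a point): Upper end of the toggle clamp's handle, beside the chamber's right wall: upright black rubber grip 18 mm thick, its lower end 62 mm down; its z axis runs up the handle. Clamped: upright, past centre on its stop, tip at unit x = -10, y = -98, z = 265 mm. Thrown outwards (right, unit's -y) the tip passes y = -160, z = 253 to its stop at y = -212, z = 205 mm, leaning 1.15 rad. 1 to 2 N moves it.
- clamp_foot_tip (a point): The clamp's rubber foot at the end of its hold-down arm: presses on the lid's right edge when clamped and locks it down. With the handle thrown right out the arm stands up clear of the lid, to about 205 mm above the bench, at unit x = -10, y = -100 mm.
- jar: Glass jar with a white cap, 44 mm across (round) and 109 mm high, 0.11 kg, standing on the bench to the right of the chamber. Origin: centre of its underside, z up.
- cutter: Bystander: bow cutter lying flat, a 70 x 186 x 17 mm bow, origin under its centre.
- mug: Bystander: mug 81 x 113 x 101 mm, origin under its centre.
- tape: Bystander: tape roll lying flat, 104 mm across and 25 mm high, origin under its centre.
Not all that is in view belongs to the job. What is shaped like the jar but yellow is not meant.

How it is judged (in metres and radians):
On the way, in this order (a step that is already met when the one before it is completed fails the run):
1. with the lid still clamped, the fingertips press the inner door's grip with more than 5 N while the door is right down (within 3 mm) (contact force between the fingers and inner_door above 5 N and value of joint inner_door below 0.003 m and angle between clamp_tip's own z axis and vertical below 0.1 rad), for 0.1 s.
2. the clamp handle is thrown outwards past 0.9 rad (angle between clamp_tip's own z axis and vertical above 0.9 rad), for 0.1 s.
3. the outer lid is swung open past 1.3 rad (value of joint lid above 1.3 rad), for 0.1 s.
4. the jar stands released on the chamber floor, within 7 degrees of upright (x of jar in the frame of passbox between -0.062 and 0.062 m and y of jar in the frame of passbox between -0.062 and 0.062 m and z of jar in the frame of passbox below 0.018 m and angle between jar's own z axis and vertical below 0.12 rad and linear speed of jar below 0.03 m/s and contact force between the fingers and jar below 0.1 N), for 0.2 s.
At the end, for the whole second after the job is handed in: The jar stands at rest on the chamber floor, upright within 0.12 rad; the lid is shut (below 0.04 rad), the clamp handle is upright on its stop (below 0.05 rad), and the inner door is right down (below 4 mm) (all of step 4 and value of joint lid below 0.04 rad and angle between clamp_tip's own z axis and vertical below 0.05 rad and value of joint inner_door below 0.004 m); the robot touches nothing.
It fails at once if the outer lid is open (over 0.08 rad) while the inner door is not shut (over 5 mm) (value of joint lid above 0.08 rad and value of joint inner_door above 0.005 m).
It fails at once if the jar is dropped (faster than 0.5 m/s out of the fingers) or tipped past 0.6 rad ((contact force between the fingers and jar below 0.1 N and linear speed of jar above 0.5 m/s) or angle between jar's own z axis and vertical above 0.6 rad).
It fails at once if a bystander is moved over 30 mm or tipped past 0.4 rad (distance of any of cutter, mug, tape from where it was at the start of the episode above 0.03 m or angle between any of cutter, mug, tape's own z axis and vertical above 0.4 rad).
It also fails if it takes over 72 s, if anything falls off the work surface, if the arm or the gripper's body presses on something with over 40 N, if the wrist force passes 120 N, or if a joint passes its speed limit or range.

## Working session

There is one attempt and no reset: what is moved stays moved. The work goes in short steps, Python scripts to look and compute and a tool call to move; the robot and the scene stay as the last step left them, time stands still between calls to the robot, and variables do not carry over. Pictures are saved under pics/ and viewed, about 8 in all and at most 12, crops included, and the job is handed in when it is done.

Besides the shell and the picture viewer there is one more tool, called after ">>>" in YAML: its name, and indented under it one key for each argument. send_rows: Moves the arm, as the interface text tells. Its arguments: {"type":"object","properties":{"rows":{"type":"array","items":{"type":"array","items":{"type":"number"}}},"grip":{"type":"number"}},"required":["rows"]}

```bash
mkdir -p pics; cat > h.py <<'E'
import numpy as np, cv2, json
from scipy.spatial.transform import Rotation as R
from bench import manip
def P(name):
    c=manip.get_calibration(name); K=np.array([[c['fx'],0,c['cx']],[0,c['fy'],c['cy']],[0,0,1]]); 
    Rm=cv2.Rodrigues(np.array(c['rvec'],float))[0]; return K,Rm,np.array(c['tvec'],float).ravel()
def ray(name,uv,cal=None):
    K,Rm,t=cal or P(name); d=Rm.T@np.linalg.inv(K)@np.array([uv[0],uv[1],1.]); return -Rm.T@t,d/np.linalg.norm(d)
def onz(name,uv,z,cal=None):
    o,d=ray(name,uv,cal); return o+d*(z-o[2])/d[2]
def tri(obs):
    A=np.zeros((3,3));b=np.zeros(3)
    for o,d in obs:
        M=np.eye(3)-np.outer(d,d);A+=M;b+=M@o
    p=np.linalg.solve(A,b); return p,[float(np.linalg.norm((np.eye(3)-np.outer(d,d))@(p-o))) for o,d in obs]
def proj(name,p,cal=None):
    K,Rm,t=cal or P(name); q=K@(Rm@np.asarray(p,float)+t); return q[:2]/q[2]
def save(name,fn,im): cv2.imwrite('pics/'+fn,cv2.cvtColor(im,cv2.COLOR_RGB2BGR))
def tool(target,yaw=None):
    "shift in tool axes (cm) to reach target TCP"
    s=manip.state(); r=R.from_quat(s['tcp_rot']); return r.inv().apply(np.asarray(target)-s['tool_pos'])/10
E
cat > a.py <<'E'
from h import *
ims={}
for c in ['scene','side','wrist']:
    ims[c]=manip.camera(c); save(c,c+'0.png',ims[c])
    print(c,'cam at',ray(c,(256,192))[0].round(),P(c)[0][0,0])
for t in ['inner_grip_top','lid_bar','lid_hinge','clamp_tip','clamp_foot_tip','chamber_floor','passbox','jar','cutter','mug','tape']:
    for c in ['scene','side']:
        print(t,c,[(np.round(x['uv']).tolist(),round(x['conf'],2)) for x in manip.tip_of(t,c)[:3]])
s=manip.state();print(s['time'],s['tool_pos'],R.from_quat(s['tcp_rot']).as_matrix().round(3).tolist())
big=np.hstack([ims['scene'],ims['side']]);save('', 'both0.png',cv2.resize(big,(800,300)))
E
python3 a.py
```

```text
scene cam at [ 441. -836.  913.] 371.85284513039227
side cam at [ 169. -659.  919.] 367.35909397773713
wrist cam at [625.  76. 375.] 318.0030879678499
inner_grip_top scene [([235.0, 126.0], 0.74)]
inner_grip_top side [([202.0, 130.0], 0.64)]
lid_bar scene [([221.0, 146.0], 0.7)]
lid_bar side [([200.0, 158.0], 0.93), ([244.0, 160.0], 0.64), ([338.0, 290.0], 0.37)]
lid_hinge scene [([264.0, 160.0], 0.82), ([252.0, 294.0], 0.6)]
lid_hinge side [([246.0, 158.0], 0.76)]
clamp_tip scene [([232.0, 147.0], 0.52)]
clamp_tip side [([223.0, 156.0], 0.74)]
clamp_foot_tip scene [([233.0, 175.0], 0.57)]
clamp_foot_tip side [([227.0, 182.0], 0.85), ([227.0, 156.0], 0.72)]
chamber_floor scene []
chamber_floor side []
passbox scene [([240.0, 192.0], 0.94), ([301.0, 255.0], 0.16)]
passbox side [([225.0, 197.0], 0.83)]
jar scene [([247.0, 265.0], 0.69), ([254.0, 293.0], 0.64)]
jar side [([269.0, 267.0], 0.89), ([290.0, 290.0], 0.86)]
cutter scene [([300.0, 255.0], 0.87)]
cutter side [([318.0, 237.0], 0.87)]
mug scene [([208.0, 252.0], 0.69)]
mug side [([226.0, 267.0], 0.66)]
tape scene [([296.0, 307.0], 0.55)]
tape side [([337.0, 289.0], 0.98)]
1.25 [ 6.24993893e+02 -4.15118943e-02  2.31294270e+02] [[1.0, -0.0, 0.0], [-0.0, -1.0, -0.0], [0.0, 0.0, -1.0]]
```

```bash
python3 - <<'E'
import cv2,numpy as np
a=cv2.imread('pics/scene0.png')[60:340,140:340];b=cv2.imread('pics/side0.png')[60:340,160:360]
cv2.imwrite('pics/c0.png',cv2.resize(np.hstack([a,b]),(800,560),interpolation=cv2.INTER_CUBIC))
E
python3 - <<'E'
from h import *
def T(us,ud): return tri([ray('scene',us),ray('side',ud)])
for n,a,b in [('grip',(235,126),(202,130)),('bar',(221,146),(200,158)),('hinge',(264,160),(246,158)),('tip',(232,147),(223,156)),('foot',(233,175),(227,182)),('box',(240,192),(225,197)),('jarA',(247,265),(269,267)),('jarB',(254,293),(290,290)),('cut',(300,255),(318,237)),('mug',(208,252),(226,267)),('tape',(296,307),(337,289))]:
    p,e=T(a,b);print(n,p.round(),np.round(e,1), onz('scene',a,0).round(),onz('side',b,0).round())
E
```

```text
grip [515. 260. 197.] [2.7 2.7] [533. 554.   0.] [611. 515.   0.]
bar [458. 154. 187.] [2. 2.] [464. 414.   0.] [531. 359.   0.]
hinge [597. 118. 150.] [1.6 1.6] [627. 303.   0.] [682. 273.  -0.]
tip [489.  53. 256.] [1.1 1.1] [508. 402.   0.] [612. 326.   0.]
foot [489.  39. 163.] [1.9 1.9] [498. 226.   0.] [560. 193.   0.]
box [515. 121.  10.] [1.2 1.2] [516. 131.   0.] [520. 132.   0.]
jarA [ 508. -173.  -17.] [0.9 0.9] [ 507. -186.    0.] [ 503. -181.   -0.]
jarB [ 519. -269.  -17.] [2.7 2.7] [ 516. -282.    0.] [ 514. -273.    0.]
cut [ 662. -196.   46.] [5.3 5.3] [ 671. -168.    0.] [ 692. -166.    0.]
mug [ 395. -118.   -4.] [2.8 2.8] [ 394. -124.   -0.] [ 395. -118.    0.]
tape [ 622. -343.   11.] [1.4 1.4] [ 623. -338.    0.] [ 629. -337.    0.]
```

View pics/c0.png

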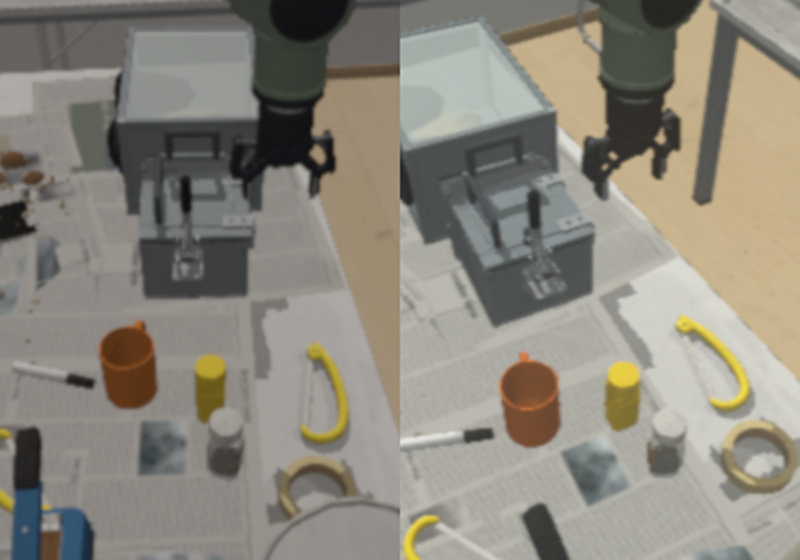

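```bash
cat > fit.py <<'E'
from h import *
from scipy.optimize import least_squares
M={'grip':(0,94,185),'bar':(-56,0,193),'hinge':(94,0,138),'tip':(-10,-98,265),'box':(0,0,0)}
O=[('grip','scene',(235,126)),('grip','side',(202,130)),('bar','scene',(221,146)),('bar','side',(200,158)),('hinge','scene',(264,160)),('hinge','side',(246,158)),('tip','scene',(232,147)),('tip','side',(223,156)),('box','scene',(240,192)),('box','side',(225,197))]
C={c:P(c) for c in ['scene','side']}
def W(v,n):
    x,y,a,h=v; p=np.array(M[n],float)
    if n=='grip': p[2]+=h*100
    return R.from_euler('z',a).apply(p)+[x*100,y*100,0]
def f(v): return np.concatenate([proj(c,W(v,n),C[c])-uv for n,c,uv in O])
r=least_squares(f,[5.15,1.25,0,0.2],loss='soft_l1')
print(r.x);
for o,e in zip(O,f(r.x).reshape(-1,2)): print(o[0],o[1],e.round(1),W(r.x,o[0]).round())
w=np.array([onz('wrist',q,143).round() for q in [(0,0),(511,0),(0,383),(511,383)]]);print(w.tolist())
E
python3 fit.py
```

```text
[ 5.08390278  1.39229475 -0.09227257  0.29265789]
grip scene [ 1.5 -0.8] [517. 233. 214.]
grip side [3.7 0.6] [517. 233. 214.]
bar scene [-1.9  1.1] [453. 144. 193.]
bar side [-0.6  0.4] [453. 144. 193.]
hinge scene [1. 0.] [602. 131. 138.]
hinge side [-0.5  0.6] [602. 131. 138.]
tip scene [0.2 0. ] [489.  43. 265.]
tip side [ 1.7 -0.8] [489.  43. 265.]
box scene [-2.2 -1.5] [508. 139.   0.]
box side [-4.1 -0.2] [508. 139.   0.]
[[461.0, 130.0, 143.0], [791.0, 130.0, 143.0], [385.0, -192.0, 143.0], [869.0, -191.0, 143.0]]
```

View pics/wrist0.png

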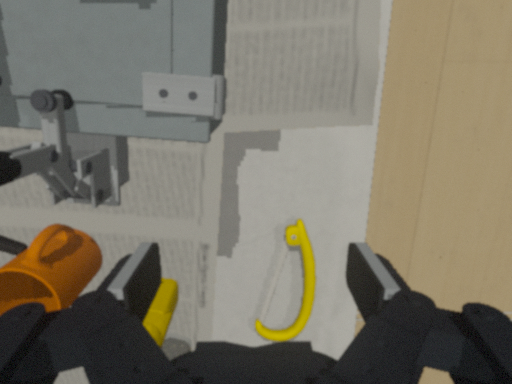

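>>> send_rows:
  rows:
    - [0,0,-10,0]
    - [-6,-3,-12,0]
    - [-12.5,-6,-12,0]
    - [-12.5,-6,-12,0]
    - [-12.5,-6,-12,0]
    - [-12.5,-6,-12,0]

```text
time: 2.0
tool_pos: [500.4, 59.7, 351.3]
tcp_rot: [1.0, -0.0, 0.0, 0.0]
wrist_force: [-0.1, -0.5, -0.1]
opening: 85.6
```

```bash
cat > b.py <<'E'
from h import *
import sys
fn=sys.argv[1]; things=sys.argv[2].split(',')
s=manip.state();cal=P('wrist');im=manip.camera('wrist');save('w',fn+'.png',im)
out={'cal':[x.tolist() for x in cal],'obs':[]}
for t in things:
    r=manip.tip_of(t,'wrist'); print(t,[(np.round(x['uv'],1).tolist(),round(x['conf'],2)) for x in r[:3]])
    if r: out['obs'].append((t,r[0]['uv'],r[0]['conf']))
json.dump(out,open(fn+'.json','w'))
print(s['time'],np.round(s['tool_pos'],1),np.round(s['wrist_force'],1))
E
python3 b.py w1 inner_grip_top,lid_bar,lid_hinge,clamp_tip,passbox,clamp_foot_tip,jar
```

```text
inner_grip_top [([199.1, 82.7], 0.71)]
lid_bar [([202.9, 85.3], 0.8)]
lid_hinge [([342.0, 95.7], 0.63), ([317.9, 349.8], 0.31)]
clamp_tip [([240.6, 224.5], 0.91)]
passbox [([261.4, 89.7], 0.9)]
clamp_foot_tip [([248.9, 152.3], 0.78)]
jar [([260.0, 320.4], 0.8), ([255.5, 279.0], 0.62), ([239.1, 223.1], 0.36)]
2.0 [500.4  59.7 351.3] [-0.1 -0.5 -0.1]
```

View pics/w1.png

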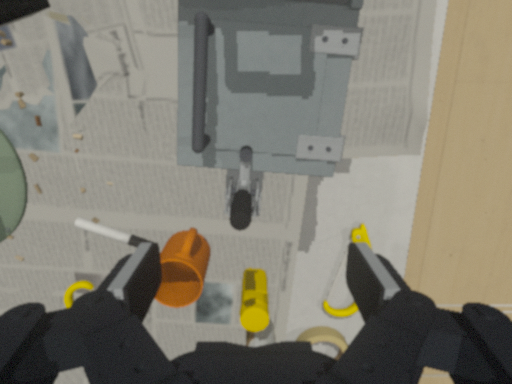

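```bash
cat > fit2.py <<'E'
exec(open('fit.py').read().split('r=least')[0])
w=json.load(open('w1.json'));C['wrist']=tuple(np.array(x) for x in w['cal'])
M['crn']=(-82,-88,143); M['crf']=(98-0,-88,143)
O+=[('bar','wrist',(201,83)),('hinge','wrist',(342,96)),('tip','wrist',(240.6,224)),('box','wrist',(261,90)),('crn','wrist',(178,165))]
wt=np.array([1.]*10+[1,1,1,.5,1])
g=lambda v:(f(v).reshape(-1,2)*wt[:,None]).ravel()
r=least_squares(g,[5.15,1.25,0,0.2],loss='soft_l1')
print(r.x)
for o,e in zip(O,f(r.x).reshape(-1,2)): print(o[0],o[1],e.round(1),W(r.x,o[0]).round())
E
python3 fit2.py
```

```text
[ 5.07384041  1.33878592 -0.07810728  0.3322945 ]
grip scene [ 0.9 -0.9] [515. 228. 218.]
grip side [3.7 0.6] [515. 228. 218.]
bar scene [-2.1  2.2] [452. 138. 193.]
bar side [-0.1  1.7] [452. 138. 193.]
hinge scene [0.9 0.8] [601. 127. 138.]
hinge side [-0.1  1.4] [601. 127. 138.]
tip scene [0.5 1.2] [490.  37. 265.]
tip side [2.8 0.3] [490.  37. 265.]
box scene [-2.4 -0.5] [507. 134.   0.]
box side [-3.6  0.9] [507. 134.   0.]
bar wrist [-1.3  1.4] [452. 138. 193.]
hinge wrist [4.7 0.1] [601. 127. 138.]
tip wrist [-0.5 -4.8] [490.  37. 265.]
box wrist [-2.8 -1.5] [507. 134.   0.]
crn wrist [ 3.7 -1.1] [419.  53. 143.]
```

```bash
sed -i "s/^wt=.*/M['be0']=(-56,55,193);M['be1']=(-56,-55,193);M['cre']=(70,-88,143)\nO+=[('be0','wrist',(203,14)),('be1','wrist',(199,150))]\nwt=np.array([1.]*10+[1,1,1,.5,.5,1,1])/" fit2.py; python3 fit2.py
python3 - <<'E'
import cv2
im=cv2.imread('pics/w1.png')[0:240,160:380]
cv2.imwrite('pics/w1c.png',cv2.resize(im,None,fx=2.5,fy=2.5,interpolation=cv2.INTER_CUBIC))
E
```

```text
[ 5.08161361  1.34342844 -0.08303695  0.32650053]
grip scene [ 1.2 -0.9] [516. 228. 218.]
grip side [4.  0.6] [516. 228. 218.]
bar scene [-1.9  2.1] [452. 139. 193.]
bar side [0.1 1.5] [452. 139. 193.]
hinge scene [1.1 0.8] [602. 127. 138.]
hinge side [0.1 1.4] [602. 127. 138.]
tip scene [0.6 1.1] [490.  38. 265.]
tip side [2.8 0.2] [490.  38. 265.]
box scene [-2.2 -0.6] [508. 134.   0.]
box side [-3.5  0.8] [508. 134.   0.]
bar wrist [-0.4  0.5] [452. 139. 193.]
hinge wrist [5.3 0.1] [602. 127. 138.]
tip wrist [-0.1 -5.5] [490.  38. 265.]
box wrist [-2.3 -1.8] [508. 134.   0.]
crn wrist [ 4.  -1.9] [419.  53. 143.]
be0 wrist [-0.2  2.1] [457. 194. 193.]
be1 wrist [-0.4 -6.3] [448.  84. 193.]
```

View pics/w1c.png

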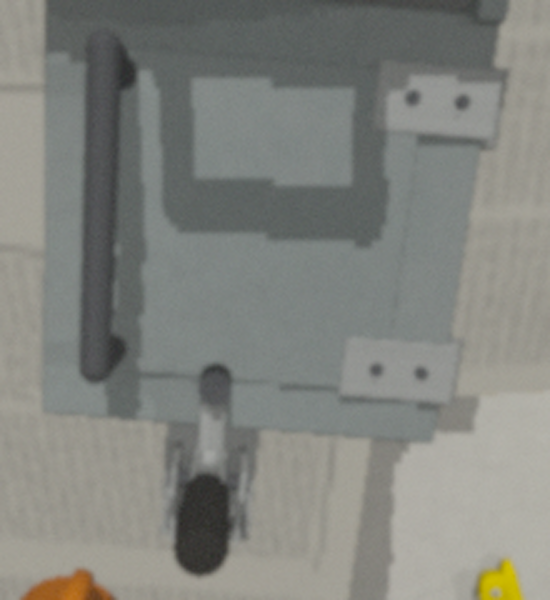

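```bash
cat >> h.py <<'E'
UX,UY,UA=508.,134.3,-0.083
def u2w(p): return R.from_euler('z',UA).apply(np.asarray(p,float))+[UX,UY,0]
def w2u(p): return R.from_euler('z',-UA).apply(np.asarray(p,float)-[UX,UY,0])
def rep():
    s=manip.state(); r=R.from_quat(s['tcp_rot']); print('t',s['time'],'unit',w2u(s['tool_pos']).round(1),'F',np.round(s['wrist_force'],1),'yaw rel',np.degrees((R.from_euler('z',-UA)*r).as_euler('ZYX')).round(1))
def go(*p): print([tool(u2w(q)).round(2).tolist() for q in p])
E
python3 -c "
from h import *
rep();go((0,94,260),(0,94,225),(0,94,187))"
```

```text
t 2.4 unit [ -1.7 -74.8 351.1] F [-0.5  0.6  0.8] yaw rel [  4.7   0.  180. ]
[[1.56, -16.81, 9.1], [1.56, -16.81, 12.6], [1.57, -16.81, 16.4]]
```

>>> send_rows:
  rows:
    - [0.5,-5.5,1,4.8]
    - [1,-11,3,4.8]
    - [1.5,-16.8,6,4.8]
    - [1.5,-16.8,10,4.8]
    - [1.5,-16.8,12,4.8]
    - [1.5,-16.8,12,4.8]
  grip: 0

```text
time: 3.15
tool_pos: [514.5, 227.7, 230.1]
tcp_rot: [0.999, -0.042, -0.001, 0.001]
wrist_force: [0.4, 0.2, 0.6]
opening: 0.3
```

>>> send_rows:
  rows:
    - [0,0,0.5,0]
    - [0,0,1,0]
    - [0,0,1.5,0]
    - [0,0,2,0]
    - [0,0,2.5,0]
    - [0,0,3,0]
    - [0,0,3.2,0]
    - [0,0,3.4,0]

```text
time: 4.15
tool_pos: [514.9, 228.0, 197.2]
tcp_rot: [0.999, -0.042, -0.0, 0.0]
wrist_force: [0.6, -0.4, 2.7]
opening: -0.2
```

```bash
python3 -c "
from h import *
rep();go((0,94,187))
c=[manip.camera(x)[100:230,150:320] for x in ('scene','side')]
save('','g1.png',cv2.resize(np.hstack(c),(800,306)))"
```

```text
t 4.15 unit [ -0.8  93.9 197.2] F [ 0.6 -0.4  2.7] yaw rel [ -0.   0. 180.]
[[0.08, -0.01, 1.02]]
```

View pics/g1.png

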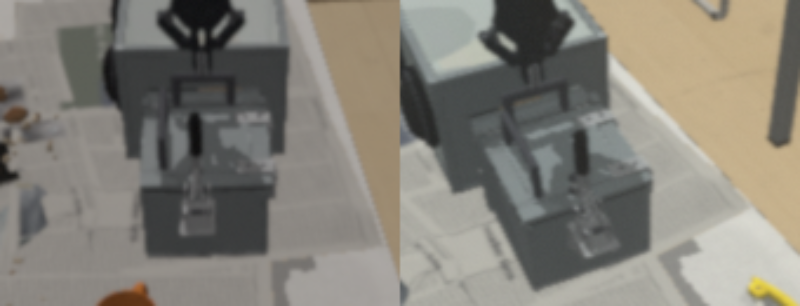

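>>> send_rows:
  rows:
    - [0,0,0.4,0]
    - [0,0,0.8,0]
    - [0,0,1.1,0]
    - [0,0,1.3,0]
    - [0,0,1.4,0]
    - [0,0,1.4,0]

```text
time: 5.0
tool_pos: [515.1, 228.0, 184.5]
tcp_rot: [0.999, -0.042, 0.0, -0.0]
wrist_force: [-8.1, -4.1, 24.6]
opening: -0.2
```

>>> send_rows:
  rows:
    - [0,0,0,0]
    - [0,0,0,0]
    - [0,0,-4,0]
    - [0,2,-10,0]
    - [-1,8,-11.6,0]
    - [-1,14,-11.6,0]
    - [-1,15.6,-11.6,0]
    - [-1,15.6,-11.6,0]

```text
time: 6.0
tool_pos: [492.0, 72.7, 299.3]
tcp_rot: [0.999, -0.043, 0.0, -0.0]
wrist_force: [-0.1, -0.3, 0.1]
opening: 0.1
```

```bash
python3 -c "
from h import *
rep();go((-10,-65,240),(-10,-65,234),(-10,-78,234),(-10,-125,231),(-10,-150,219),(-10,-172,198))"
```

```text
t 6.0 unit [-10.8 -62.7 299.3] F [-0.1 -0.3  0.1] yaw rel [-1.0e-01 -0.0e+00 -1.8e+02]
[[0.08, 0.23, 5.93], [0.08, 0.23, 6.53], [0.08, 1.53, 6.53], [0.09, 6.23, 6.83], [0.1, 8.73, 8.03], [0.11, 10.93, 10.13]]
```

>>> send_rows:
  rows:
    - [0.1,0,4,0]
    - [0.1,0,6.5,0]
    - [0.1,0.8,6.5,0]
    - [0.1,1.6,6.5,0]
    - [0.1,2.6,6.5,0]
    - [0.1,3.6,6.6,0]
    - [0.1,4.6,6.7,0]
    - [0.1,5.6,6.7,0]

```text
time: 7.0
tool_pos: [488.2, 16.7, 232.3]
tcp_rot: [0.999, -0.042, -0.0, 0.0]
wrist_force: [0.1, 0.8, -0.7]
opening: 0.1
```

>>> send_rows:
  rows:
    - [0,0.8,0.2,0]
    - [0,1.7,0.6,0]
    - [0,2.5,1.1,0]
    - [0,3.3,1.7,0]
    - [0,4,2.4,0]
    - [0,4.7,3,0]
    - [0,5.3,3.4,0]
    - [0,5.3,3.4,0]

```text
time: 8.0
tool_pos: [483.8, -35.5, 198.1]
tcp_rot: [0.999, -0.042, -0.0, -0.0]
wrist_force: [0.0, 1.2, 1.8]
opening: 0.3
```

```bash
cat > c.py <<'E'
from h import *
import sys
rep()
for t in sys.argv[2].split(','):
  for c in ('scene','side'):
    if t==sys.argv[2].split(',')[0]:
        im=manip.camera(c); save('',sys.argv[1]+c+'.png',im)
    r=manip.tip_of(t,c); print(t,c,[(np.round(x['uv']).tolist(),round(x['conf'],2)) for x in r[:2]])
a,b=[cv2.imread('pics/'+sys.argv[1]+c+'.png')[80:320,150:350] for c in ('scene','side')]
cv2.imwrite('pics/'+sys.argv[1]+'.png',cv2.resize(np.hstack([a,b]),(800,480),interpolation=cv2.INTER_CUBIC))
print('expect thrown',proj('scene',u2w((-10,-212,205))).round(),proj('side',u2w((-10,-212,205))).round())
E
python3 c.py k1 clamp_tip
```

```text
t 8.0 unit [ -10.  -171.2  198.1] F [0.  1.2 1.8] yaw rel [-1.0e-01  0.0e+00 -1.8e+02]
clamp_tip scene [([234.0, 187.0], 0.38)]
clamp_tip side [([240.0, 198.0], 0.66)]
expect thrown [233. 190.] [243. 199.]
```

View pics/k1.png

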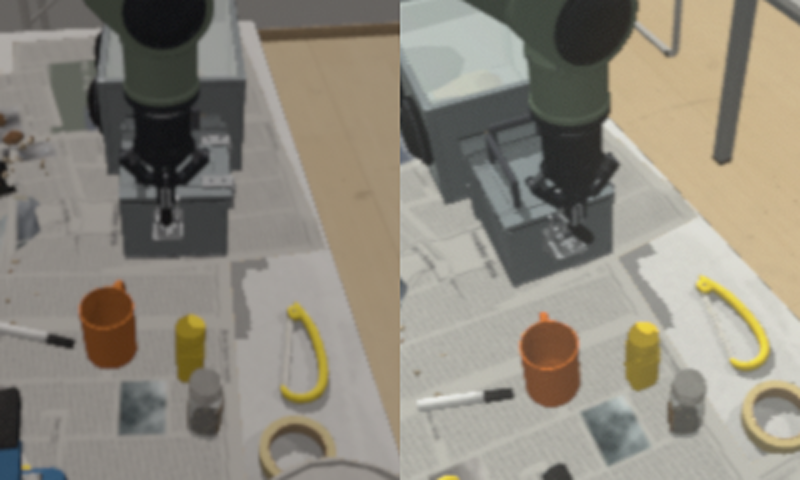

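>>> send_rows:
  rows:
    - [0,0.3,0.3,0]
    - [0,0.5,0.6,0]
    - [0,0.5,0.6,0]
    - [0,-0.5,-4,0]
    - [-1,-3,-9,0]
    - [-3,-9,-9,0]
    - [-4.6,-15,-9,0]
    - [-4.6,-17.1,-8,0]
  grip: 0

```text
time: 9.2
tool_pos: [451.6, 142.3, 278.8]
tcp_rot: [0.999, -0.04, 0.001, -0.001]
wrist_force: [0.6, -0.2, 0.4]
opening: -0.1
```

```bash
python3 b.py w2 lid_bar,clamp_tip,clamp_foot_tip; python3 -c "
from h import *
rep();go((-56,0,260),(-56,0,176))
w=json.load(open('w2.json'));cal=tuple(np.array(x) for x in w['cal'])
for n,p in [('bar',(-56,0,193)),('tip',(-10,-212,205))]: print(n,proj('wrist',u2w(p),cal).round(1))
for n,uv,c in w['obs']:
  if n=='lid_bar': print(w2u(onz('wrist',uv,193,cal)))"
```

```text
lid_bar [([255.3, 197.7], 0.59)]
clamp_tip []
clamp_foot_tip []
9.2 [451.6 142.3 278.8] [ 0.6 -0.2  0.4]
t 9.4 unit [-55.8  -0.6 278.1] F [-0.2 -0.6 -0.5] yaw rel [ -0.   0. 180.]
[[-0.02, -0.06, 1.81], [-0.01, -0.06, 10.21]]
bar [254.7 196.1]
tip [303.4 417.1]
[-55.56318754  -1.32286901 193.        ]
```

View pics/w2.png

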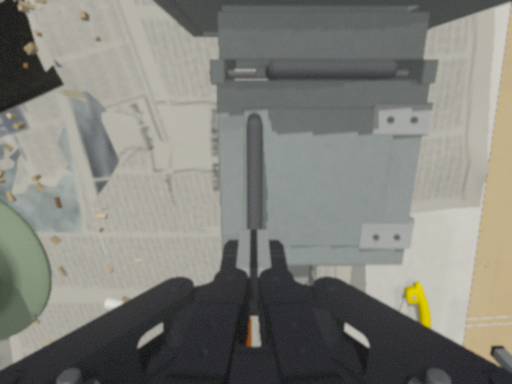

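>>> send_rows:
  rows:
    - [0,0,0,0]
    - [0,0,2,0]
    - [0,0,5,0]
    - [0,0,8,0]
    - [0,0,10.2,0]
    - [0,0,10.2,0]
    - [0,0,10.2,0]
  grip: 5

```text
time: 10.28
tool_pos: [452.9, 138.6, 177.2]
tcp_rot: [0.999, -0.042, 0.0, -0.0]
wrist_force: [-0.6, 0.1, -0.3]
opening: 50.2
```

>>> send_rows:
  rows:
    - [0,0,0,0]
    - [0,0,0,0]
    - [0,0,0,0]
    - [0,0,0,0]
  grip: 0.8

```text
time: 10.78
tool_pos: [452.1, 139.0, 176.9]
tcp_rot: [0.999, -0.042, -0.0, -0.0]
wrist_force: [-5.3, -0.8, 11.1]
opening: 10.0
```

```bash
python3 -c "
from h import *
rep();s=manip.state();print(s['opening'])
p=w2u(s['tool_pos']); 
for th in np.arange(0,1.61,.1):
  a=np.pi-np.arctan2(55,150)-th; q=np.array([94+159.77*np.cos(a),138+159.77*np.sin(a)])-[-56,193]; print(round(th,2),(q[0]/10).round(2),(-q[1]/10).round(2))"
```

```text
t 10.775 unit [-5.610e+01  1.000e-01  1.769e+02] F [-5.3 -0.8 11.1] yaw rel [  -0.    0. -180.]
9.953878761350786
0.0 -0.0 -0.0
0.1 0.62 -1.47
0.2 1.39 -2.87
0.3 2.29 -4.19
0.4 3.33 -5.41
0.5 4.47 -6.52
0.6 5.73 -7.51
0.7 7.07 -8.37
0.8 8.49 -9.09
0.9 9.98 -9.67
1.0 11.52 -10.09
1.1 13.1 -10.36
1.2 14.69 -10.47
1.3 16.29 -10.43
1.4 17.87 -10.22
1.5 19.43 -9.85
1.6 20.94 -9.33
```

>>> send_rows:
  rows:
    - [0.3,0,-0.7,0]
    - [0.6,0,-1.5,0]
    - [1,0,-2.2,0]
    - [1.4,0,-2.9,0]

```text
time: 11.28
tool_pos: [465.3, 137.8, 205.5]
tcp_rot: [0.999, -0.042, -0.001, 0.0]
wrist_force: [-8.6, 2.7, -2.1]
opening: 9.9
```

>>> send_rows:
  rows:
    - [0.9,0,-1.3,0]
    - [1.9,0,-2.5,0]
    - [3.1,0,-3.6,0]
    - [4.3,0,-4.6,0]
    - [4.3,0,-4.6,0]

```text
time: 11.9
tool_pos: [508.8, 134.6, 253.5]
tcp_rot: [0.999, -0.042, -0.0, -0.0]
wrist_force: [-21.4, -0.8, 32.8]
opening: 9.6
```

```bash
python3 -c "
from h import *
rep()"; python3 c.py l1 lid_bar
```

```text
t 11.9 unit [  0.8   0.3 253.5] F [-21.4  -0.8  32.8] yaw rel [  -0.    0. -180.]
t 11.9 unit [  0.8   0.3 253.5] F [-21.4  -0.8  32.8] yaw rel [  -0.    0. -180.]
lid_bar scene [([237.0, 128.0], 0.97), ([233.0, 170.0], 0.33)]
lid_bar side [([214.0, 136.0], 0.62)]
expect thrown [233. 190.] [243. 199.]
```

View pics/l1.png

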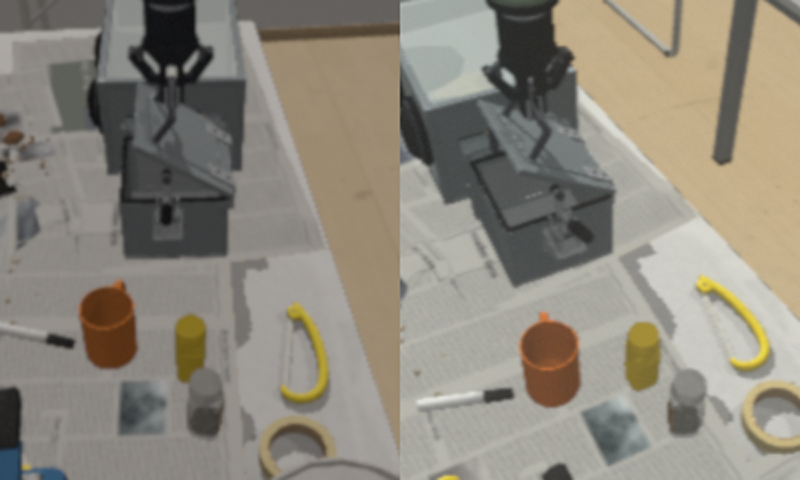

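>>> send_rows:
  rows:
    - [0.5,0,-0.6,0]
    - [1.2,0,-1.05,0]
    - [2.7,0,-1.8,0]
    - [4.2,0,-2.4,0]
    - [5.7,0,-2.8,0]

```text
time: 12.72
tool_pos: [566.3, 129.9, 280.6]
tcp_rot: [0.999, -0.042, 0.0, -0.0]
wrist_force: [-7.9, 3.4, 5.5]
opening: 9.5
```

>>> send_rows:
  rows:
    - [1.6,0,-0.3,0]
    - [3.2,0,-0.4,0]
    - [4.8,0,-0.4,0]
    - [6.4,0,-0.2,0]
    - [6.4,0,-0.2,0]

```text
time: 13.35
tool_pos: [631.4, 124.4, 282.0]
tcp_rot: [0.999, -0.042, 0.001, -0.001]
wrist_force: [2.8, 3.9, 1.8]
opening: 9.8
```

```bash
python3 -c "
from h import *
rep()"
```

```text
t 13.35 unit [123.8   0.4 282. ] F [2.8 3.9 1.8] yaw rel [-0.000e+00 -1.000e-01 -1.799e+02]
```

>>> send_rows:
  rows:
    - [1.6,0,0.3,0]
    - [2.4,0,0.6,0]
    - [2.4,0,0.6,0]
    - [2.4,0,0.6,0]

```text
time: 13.85
tool_pos: [654.2, 122.2, 275.8]
tcp_rot: [0.999, -0.042, 0.001, -0.0]
wrist_force: [3.9, 2.9, -1.2]
opening: 9.8
```

>>> send_rows:
  rows:
    - [0,0,0,0]
    - [0,0,0,0]
    - [0,0,0,0]
    - [0,0,-3,0]
    - [0,0,-6,0]
    - [0,0,-8,0]
    - [0,0,-8,0]
  grip: 3

```text
time: 14.72
tool_pos: [654.0, 122.0, 356.6]
tcp_rot: [0.999, -0.042, 0.001, -0.0]
wrist_force: [-0.2, 0.5, 0.1]
opening: 29.7
```

```bash
python3 -c "
from h import *
rep();print(w2u((517,-275,0)));go(w2u((517,-200,330)),w2u((517,-275,330)))"; python3 c.py l2 lid_bar,jar,lid_hinge
```

```text
t 14.725 unit [ 1.466e+02 -2.000e-01  3.566e+02] F [-0.2  0.5  0.1] yaw rel [-1.0e-01 -1.0e-01 -1.8e+02]
[  42.90192532 -407.14483271    0.        ]
[[-10.96, 33.24, 2.62], [-10.33, 40.71, 2.62]]
t 14.725 unit [ 1.466e+02 -2.000e-01  3.566e+02] F [-0.2  0.5  0.1] yaw rel [-1.0e-01 -1.0e-01 -1.8e+02]
lid_bar scene [([284.0, 120.0], 0.67)]
lid_bar side [([261.0, 119.0], 0.76)]
jar scene [([243.0, 266.0], 0.9), ([253.0, 296.0], 0.82)]
jar side [([293.0, 292.0], 0.8), ([270.0, 269.0], 0.61)]
lid_hinge scene [([264.0, 161.0], 0.88)]
lid_hinge side [([246.0, 159.0], 0.8), ([229.0, 178.0], 0.38)]
expect thrown [233. 190.] [243. 199.]
```

View pics/l2.png

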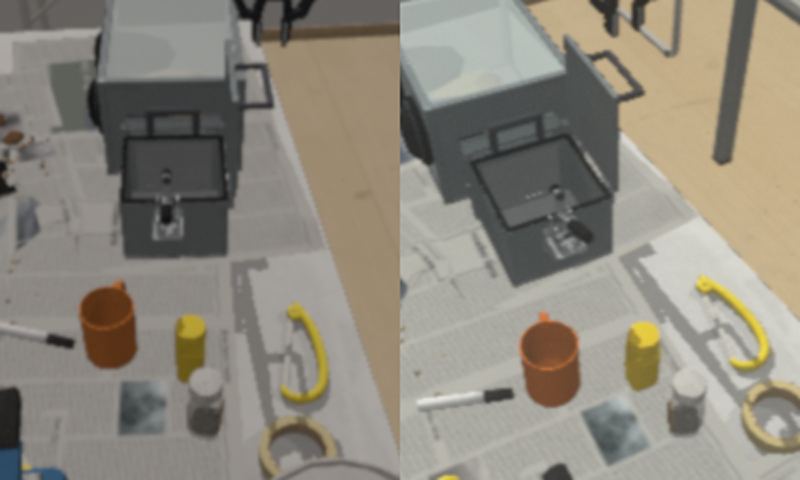

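>>> send_rows:
  rows:
    - [-2,6,0,0]
    - [-4,12,1,0]
    - [-6,18,2,0]
    - [-8,24,4,0]
    - [-10,30,5,0]
    - [-11,33.2,5.6,0]
    - [-11,33.2,5.6,0]
    - [-11,33.2,5.6,0]
  grip: 8.5

```text
time: 16.12
tool_pos: [516.5, -199.0, 299.3]
tcp_rot: [0.999, -0.042, 0.0, -0.0]
wrist_force: [-0.2, 0.3, 0.4]
opening: 84.9
```

```bash
python3 b.py w3 jar,cutter,mug,tape; python3 -c "
from h import *
rep()
w=json.load(open('w3.json'));cal=tuple(np.array(x) for x in w['cal'])
print([onz('scene',(253,296),0).round(),onz('side',(293,292),0).round()])
for n,uv,c in w['obs']: print(n,onz('wrist',uv,0,cal).round())
print(manip.spot_in('jar','wrist'))"
```

```text
jar [([255.9, 199.7], 0.96), ([244.0, 138.7], 0.81)]
cutter [([374.3, 119.4], 0.63)]
mug [([157.6, 88.3], 0.92), ([255.0, 200.4], 0.72)]
tape []
16.125 [ 516.5 -199.   299.3] [-0.2  0.3  0.4]
t 16.375 unit [  36.2 -331.2  299.4] F [-0.8  0.3 -0.5] yaw rel [   0.   -0. -180.]
[array([ 512., -291.,    0.]), array([ 518., -283.,    0.])]
jar [ 513. -282.    0.]
cutter [ 684. -179.    0.]
mug [ 395. -114.    0.]
[{'uv': [256.2, 219.2], 'conf': 0.73}, {'uv': [241.4, 149.1], 'conf': 0.56}]
```

View pics/w3.png

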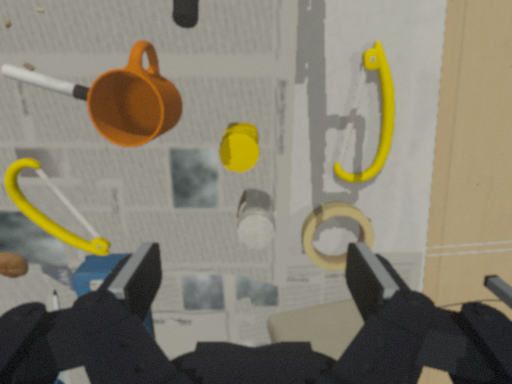

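```bash
python3 -c "
from h import *
w=json.load(open('w3.json'));cal=tuple(np.array(x) for x in w['cal'])
a=onz('wrist',(257,231),109,cal);print(a.round(1), onz('scene',(253,271),109).round(),onz('side',(294,266),109).round())
for z in (150,68): print(tool([514.5,-281,z]).round(2))"
```

```text
[ 513.6 -281.1  109. ] [ 512. -284.  109.] [ 520. -268.  109.]
[ 0.48  8.19 14.93]
[ 0.48  8.19 23.13]
```

>>> send_rows:
  rows:
    - [0.2,4,4,0]
    - [0.4,8.3,9,0]
    - [0.4,8.3,14,0]
    - [0.4,8.3,18,0]
    - [0.4,8.3,21,0]
    - [0.4,8.3,23.2,0]
    - [0.4,8.3,23.2,0]

```text
time: 17.3
tool_pos: [512.6, -282.0, 66.0]
tcp_rot: [0.999, -0.042, -0.001, -0.001]
wrist_force: [-0.4, 0.1, 0.0]
opening: 84.7
```

>>> send_rows:
  rows:
    - [0,0,0,0]
    - [0,0,0,0]
    - [0,0,0,0]
    - [0,0,0,0]
    - [0,0,0,0]
  grip: 3.5

```text
time: 17.92
tool_pos: [513.9, -283.2, 68.8]
tcp_rot: [0.999, -0.042, 0.001, 0.0]
wrist_force: [-2.6, 1.3, 14.5]
opening: 44.7
```

```bash
python3 -c "
from h import *
rep()
go((0,0,330),(0,0,78))
im=manip.camera('wrist');save('w','w4.png',im)"
```

```text
t 17.925 unit [  40.5 -415.5   68.8] F [-2.6  1.3 14.5] yaw rel [-1.0e-01 -1.0e-01  1.8e+02]
[[-4.04, -41.53, -26.16], [-4.09, -41.55, -0.96]]
```

View pics/w4.png

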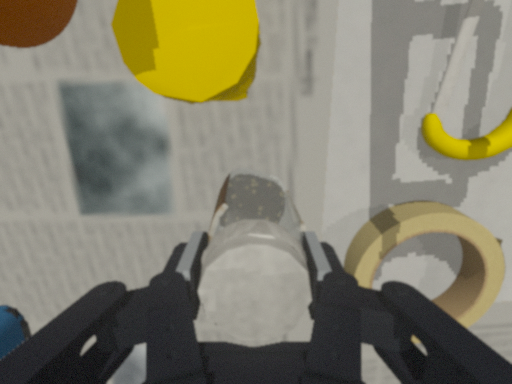

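>>> send_rows:
  rows:
    - [0,0,-2,0]
    - [0,0,-6,0]
    - [0,0,-11,0]
    - [0,0,-16,0]
    - [0,0,-21,0]
    - [0,-2,-24,0]
    - [-0.5,-6,-25,0]
    - [-1,-11,-25,0]

```text
time: 18.98
tool_pos: [512.4, -171.7, 318.7]
tcp_rot: [0.999, -0.043, 0.001, 0.0]
wrist_force: [0.3, 1.2, -1.8]
opening: 44.0
```

>>> send_rows:
  rows:
    - [-0.5,-5,0,0]
    - [-1,-10,0,0]
    - [-1.5,-15,0,0]
    - [-2,-20,0,0]
    - [-2.5,-25,0,0]
    - [-3,-29,0,0]
    - [-3.1,-30.5,0,0]
    - [-3.1,-30.5,0,0]

```text
time: 19.98
tool_pos: [507.1, 134.6, 317.5]
tcp_rot: [0.999, -0.041, 0.0, 0.0]
wrist_force: [0.6, -0.6, -0.7]
opening: 44.7
```

```bash
python3 -c "
from h import *
rep();print(manip.state()['opening'])
go((-5,0,120),(-5,0,79))
im=manip.camera('wrist');save('w','w5.png',im)"
```

```text
t 19.975 unit [-1.000e+00  2.000e-01  3.175e+02] F [ 0.6 -0.6 -0.7] yaw rel [  0.  -0. 180.]
44.7484208414812
[[-0.41, 0.02, 19.75], [-0.41, 0.02, 23.85]]
```

View pics/w5.png

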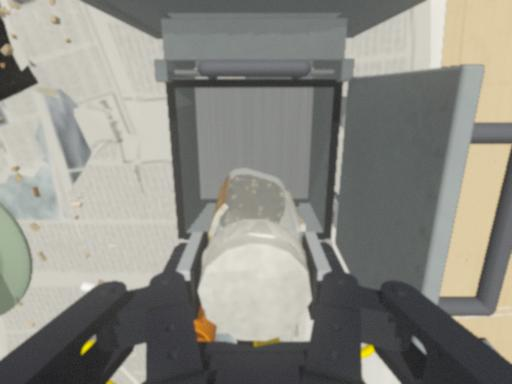

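>>> send_rows:
  rows:
    - [-0.4,0,3,0]
    - [-0.4,0,7,0]
    - [-0.4,0,12,0]
    - [-0.4,0,16,0]
    - [-0.4,0,20,0]
    - [-0.4,0,22.5,0]
    - [-0.4,0,23.3,0]
    - [-0.4,0,23.3,0]

```text
time: 21.02
tool_pos: [503.5, 133.9, 84.7]
tcp_rot: [0.999, -0.042, 0.0, 0.0]
wrist_force: [0.2, 0.8, -0.9]
opening: 44.3
```

>>> send_rows:
  rows:
    - [0,0,0.15,0]
    - [0,0,0.3,0]
    - [0,0,0.45,0]
    - [0,0,0.55,0]
    - [0,0,0.55,0]

```text
time: 21.65
tool_pos: [503.2, 134.7, 79.0]
tcp_rot: [0.999, -0.042, 0.0, -0.0]
wrist_force: [-1.2, -0.0, 4.0]
opening: 44.5
```

>>> send_rows:
  rows:
    - [0,0,0,0]
    - [0,0,0,0]
    - [0,0,0,0]
    - [0,0,0,0]
    - [0,0,-2,0]
    - [0,0,-5,0]
    - [0,0,-9,0]
    - [0,0,-13,0]
  grip: 7.5

```text
time: 22.65
tool_pos: [503.0, 134.6, 210.0]
tcp_rot: [0.999, -0.042, -0.0, 0.0]
wrist_force: [0.2, -0.1, -0.9]
opening: 74.7
```

>>> send_rows:
  rows:
    - [0,0,-5,0]
    - [0,0,-10,0]
    - [0,0,-13,0]
    - [0,0,-13,0]

```text
time: 23.15
tool_pos: [503.8, 134.9, 340.8]
tcp_rot: [0.999, -0.042, 0.002, -0.001]
wrist_force: [-0.1, 0.3, -0.9]
opening: 74.8
```

```bash
python3 b.py w5 jar,lid_bar; python3 -c "
from h import *
rep()
w=json.load(open('w5.json'));cal=tuple(np.array(x) for x in w['cal'])
for n,uv,c in w['obs']: print(n,w2u(onz('wrist',uv,10,cal)).round())
im=manip.camera('side')[80:320,140:360];
a=cv2.imread('pics/w5.png')[:,:,::-1]
save('','j1.png',np.hstack([cv2.resize(a,(400,300)),cv2.resize(im,(400,300))]))"
```

```text
jar [([254.9, 139.8], 0.79), ([269.8, 316.0], 0.68)]
lid_bar [([481.7, 210.4], 0.65)]
23.15 [503.8 134.9 340.8] [-0.1  0.3 -0.9]
t 23.3 unit [-5.200e+00 -2.000e-01  3.379e+02] F [-0.3  0.1  0.7] yaw rel [-0.0e+00  1.0e-01  1.8e+02]
jar [-1.  2. 10.]
lid_bar [ 363. -112.   10.]
```

```bash
python3 -c "
from h import *
w=json.load(open('w5.json'));cal=tuple(np.array(x) for x in w['cal'])
print('cap exp',proj('wrist',u2w((-5,0,119)),cal).round(1))
im=cv2.imread('pics/w5.png').astype(int);m=((im.min(2)>150)&(im.max(2)-im.min(2)<25)).astype(np.uint8)
n,l,st,ce=cv2.connectedComponentsWithStats(m[90:330,175:345].copy())
for i in range(1,n):
  if st[i,4]>150: print(st[i],ce[i]+[175,90])
for z in (370,276): go((146.6,0,z))
go((-5,0,370))"
```

```text
cap exp [252.4 155.7]
[    0    16   170   224 12591] [262.96878723 270.72885394]
[157  35   9  62 240] [335.95833333 154.92083333]
[ 57  57  38  27 799] [250.26282854 159.01001252]
[[15.18, -0.03, -3.24]]
[[15.19, -0.04, 6.16]]
[[0.02, -0.02, -3.22]]
```

>>> send_rows:
  rows:
    - [0,0,-3.2,0]
    - [3,0,-3.2,0]
    - [9,0,-3.2,0]
    - [15.2,0,-3.2,0]
    - [15.2,0,-3.2,0]
    - [15.2,0,-3.2,0]
  grip: 3

```text
time: 24.1
tool_pos: [654.1, 122.1, 369.4]
tcp_rot: [0.999, -0.042, -0.001, 0.0]
wrist_force: [-0.2, 0.0, 0.9]
opening: 30.2
```

```bash
python3 b.py w6 lid_bar; python3 -c "
from h import *
rep();go((146.6,0,276))
w=json.load(open('w6.json'));cal=tuple(np.array(x) for x in w['cal'])
for n,uv,c in w['obs']: print(n,w2u(onz('wrist',uv,289,cal)).round())
print('scene lid_bar', tri([ray('scene',(284,120)),ray('side',(261,119))]), w2u(tri([ray('scene',(284,120)),ray('side',(261,119))])[0]))"
```

```text
lid_bar [([252.5, 197.1], 0.68)]
24.1 [654.1 122.1 369.4] [-0.2  0.   0.9]
t 24.2 unit [146.3   0.  370.9] F [-0.7  1.1  0.1] yaw rel [  -0.    0. -180.]
[[0.03, 0.0, 9.49]]
lid_bar [146.  -2. 289.]
scene lid_bar (array([652.85888952, 121.87443243, 287.28382506]), [7.3425936404042655, 7.3425936404040755]) [145.39034785  -0.37330442 287.28382506]
```

>>> send_rows:
  rows:
    - [0,0,3,0]
    - [0,0,7,0]
    - [0,0,9.5,0]
    - [0,0,9.5,0]
  grip: 3

```text
time: 24.7
tool_pos: [653.4, 121.9, 275.2]
tcp_rot: [0.999, -0.042, -0.001, 0.0]
wrist_force: [-0.6, 0.8, 0.5]
opening: 30.5
```

>>> send_rows:
  rows:
    - [0,0,0,0]
    - [0,0,0,0]
    - [0,0,0,0]
  grip: 0.8

```text
time: 25.08
tool_pos: [655.1, 122.1, 277.6]
tcp_rot: [0.999, -0.042, 0.001, -0.0]
wrist_force: [-0.8, -0.3, 7.2]
opening: 9.4
```

>>> send_rows:
  rows:
    - [-0.8,0,-0.3,0]
    - [-2.3,0,-0.6,0]
    - [-3.9,0,-0.8,0]
    - [-5.5,0,-0.9,0]

```text
time: 25.58
tool_pos: [601.1, 126.6, 287.2]
tcp_rot: [0.999, -0.042, 0.003, -0.001]
wrist_force: [5.0, 0.8, 8.1]
opening: 9.6
```

From θ≈1.2 on.

>>> send_rows:
  rows:
    - [-1.6,0,0.1,0]
    - [-3.2,0,0.3,0]
    - [-4.7,0,0.7,0]
    - [-6.2,0,1.3,0]

```text
time: 26.08
tool_pos: [538.5, 131.6, 273.4]
tcp_rot: [0.999, -0.042, 0.002, -0.0]
wrist_force: [3.2, -2.6, 5.5]
opening: 9.8
```

>>> send_rows:
  rows:
    - [-1.4,0,0.7,0]
    - [-2.8,0,1.6,0]
    - [-4,0,2.5,0]
    - [-5.2,0,3.6,0]

```text
time: 26.58
tool_pos: [486.5, 135.8, 236.9]
tcp_rot: [0.999, -0.042, 0.001, -0.0]
wrist_force: [12.7, -1.1, -8.5]
opening: 9.3
```

>>> send_rows:
  rows:
    - [-1,0,1.2,0]
    - [-1.9,0,2.5,0]
    - [-2.7,0,3.9,0]
    - [-3,0,4.6,0]
    - [-3.2,0,5.1,0]
    - [-3.2,0,5.1,0]

```text
time: 27.32
tool_pos: [454.2, 138.5, 184.7]
tcp_rot: [0.999, -0.042, -0.0, 0.0]
wrist_force: [1.9, -4.2, -7.0]
opening: 9.3
```

```bash
python3 -c "
from h import *
rep()"
```

```text
t 27.325 unit [-53.9  -0.3 184.7] F [ 1.9 -4.2 -7. ] yaw rel [-1.0e-01  0.0e+00  1.8e+02]
```

>>> send_rows:
  rows:
    - [-0.1,0,0.3,0]
    - [-0.1,0,0.6,0]
    - [-0.2,0,0.8,0]
    - [-0.2,0,0.9,0]
    - [-0.2,0,0.9,0]

```text
time: 27.95
tool_pos: [452.1, 138.7, 177.8]
tcp_rot: [0.999, -0.042, 0.0, 0.0]
wrist_force: [-17.1, -9.8, 47.8]
opening: 9.7
```

>>> send_rows:
  rows:
    - [0,0,0,0]
    - [0,0,0,0]
    - [0,0,0,0]
    - [0,0,-4,0]
    - [0,0,-9,0]
    - [0,0,-12.5,0]
    - [0,0,-12.5,0]
  grip: 4

```text
time: 28.82
tool_pos: [453.2, 139.3, 302.9]
tcp_rot: [0.999, -0.042, 0.002, -0.001]
wrist_force: [0.5, -0.5, -0.5]
opening: 39.9
```

>>> send_rows:
  rows:
    - [1,5,0,0]
    - [2,11,0,0]
    - [3.5,17,0,0]
    - [4.5,23,0,0]
    - [4.6,24.4,0,0]
    - [4.6,24.4,0,0]
  grip: 0

```text
time: 29.58
tool_pos: [477.4, -108.3, 300.0]
tcp_rot: [0.999, -0.043, -0.001, -0.0]
wrist_force: [0.2, 0.4, -0.4]
opening: 0.3
```

```bash
python3 b.py w7 lid_bar,clamp_tip; python3 c.py z1 lid_bar,clamp_tip,inner_grip_top,lid_hinge; python3 -c "
from h import *
for n,p in [('bar',(-56,0,193)),('grip',(0,94,185)),('tip',(-10,-212,205))]: print(n,[proj(c,u2w(p)).round(1) for c in ('scene','side','wrist')])
go((-10,-242,183),(-10,-226,183))"
```

```text
lid_bar []
clamp_tip [([254.8, 152.1], 0.65)]
29.575 [ 477.4 -108.3  300. ] [ 0.2  0.4 -0.4]
t 29.725 unit [ -10.1 -242.4  300.5] F [ 0.5  0.4 -1.2] yaw rel [ 1.0e-01  0.0e+00 -1.8e+02]
lid_bar scene [([218.0, 148.0], 0.61)]
lid_bar side [([196.0, 162.0], 0.81)]
clamp_tip scene [([230.0, 188.0], 0.39), ([299.0, 310.0], 0.35)]
clamp_tip side [([202.0, 158.0], 0.69), ([244.0, 198.0], 0.44)]
inner_grip_top scene []
inner_grip_top side [([206.0, 141.0], 0.52)]
lid_hinge scene [([267.0, 159.0], 0.7)]
lid_hinge side [([243.0, 157.0], 0.59)]
expect thrown [233. 190.] [243. 199.]
bar [array([219. , 148.1]), array([200. , 159.5]), array([ 177.2, -205.7])]
grip [array([236.4, 133.2]), array([206.9, 138.9]), array([ 272.5, -424. ])]
tip [array([233.1, 190. ]), array([243.5, 199.1]), array([253.9, 147.8])]
[[0.0, -0.2, 11.78], [0.0, -1.8, 11.78]]
```

>>> send_rows:
  rows:
    - [0,0,4,0]
    - [0,0,8,0]
    - [0,0,11.7,0]
    - [0,0,11.7,0]
    - [0,-0.8,11.7,0]
    - [0,-1.4,11.5,0]
    - [0,-2,10.8,0]
    - [0,-2.8,9.8,0]

```text
time: 31.22
tool_pos: [480.5, -81.0, 204.3]
tcp_rot: [0.999, -0.042, 0.001, 0.001]
wrist_force: [-1.5, -9.6, 6.0]
opening: 0.1
```

>>> send_rows:
  rows:
    - [0,-0.9,-0.8,0]
    - [0,-2,-1.6,0]
    - [0,-3,-2.2,0]
    - [0,-4.1,-2.7,0]
    - [0,-5.2,-3.1,0]
    - [0,-6.4,-3.3,0]
    - [0,-7.4,-3.4,0]
    - [0,-8.4,-3.4,0]

```text
time: 32.22
tool_pos: [487.1, 4.2, 236.7]
tcp_rot: [0.999, -0.042, -0.0, 0.0]
wrist_force: [-0.0, -0.8, 1.1]
opening: -0.1
```

```bash
python3 -c "
from h import *
rep()"; python3 c.py z2 clamp_tip; python3 -c "
from h import *
print('up',[proj(c,u2w((-10,-98,265))).round(1) for c in ('scene','side')])"
```

```text
t 32.225 unit [ -10.  -131.4  236.7] F [-0.  -0.8  1.1] yaw rel [ -0.   0. 180.]
t 32.225 unit [ -10.  -131.4  236.7] F [-0.  -0.8  1.1] yaw rel [ -0.   0. 180.]
clamp_tip scene []
clamp_tip side [([228.0, 160.0], 0.41)]
expect thrown [233. 190.] [243. 199.]
up [array([232.6, 148.1]), array([225.7, 156.2])]
```

Handle is moving up; continue to the stop (finger centre ≈ y −118).

>>> send_rows:
  rows:
    - [0,-0.5,-0.2,0]
    - [0,-1,-0.2,0]
    - [0,-1.3,-0.2,0]
    - [0,-1.5,-0.2,0]
    - [0,-1.5,-0.2,0]

```text
time: 33.05
tool_pos: [488.4, 18.1, 238.9]
tcp_rot: [0.999, -0.042, 0.0, 0.0]
wrist_force: [-0.4, -4.8, 4.2]
opening: -0.1
```

>>> send_rows:
  rows:
    - [0,-0.2,0,0]
    - [0,-0.4,0,0]
    - [0,-0.5,0,0]
    - [0,-0.5,0,0]

```text
time: 33.55
tool_pos: [488.5, 20.8, 238.7]
tcp_rot: [0.999, -0.043, -0.0, 0.002]
wrist_force: [-1.3, -19.1, 3.6]
opening: -0.3
```

>>> send_rows:
  rows:
    - [0,2,0,0]
    - [0,4,-1,0]
    - [0,4,-6,0]
    - [0,4,-11.2,0]
    - [0,4,-11.2,0]
    - [0.8,-4,-11.2,-4.8]
    - [0.8,-4,-11.2,-4.8]
    - [0.8,-4,-11.2,-4.8]
  grip: 0

```text
time: 34.55
tool_pos: [499.9, 63.9, 350.0]
tcp_rot: [1.0, 0.001, -0.001, -0.0]
wrist_force: [-0.2, -1.6, -0.9]
opening: 0.3
```

```bash
python3 -c "
from h import *
s=manip.state();print(s['tool_pos'].round(1) if hasattr(s['tool_pos'],'round') else s['tool_pos'],s['wrist_force'])"; python3 b.py w8 lid_bar,clamp_tip,lid_hinge,clamp_foot_tip,cutter,mug; python3 c.py z3 inner_grip_top,clamp_tip,lid_bar,clamp_foot_tip,mug,tape,cutter,jar; python3 -c "
from h import *
a=cv2.cvtColor(cv2.imread('pics/w1.png'),6);b=cv2.cvtColor(cv2.imread('pics/w8.png'),6)
for n,(x0,y0,x1,y1) in dict(clamp=(215,140,270,235),bar=(185,5,215,160),hinge=(290,20,370,190),paper=(20,100,120,220)).items():
  r=cv2.matchTemplate(b[max(y0-12,0):y1+12,x0-12:x1+12],a[y0:y1,x0:x1],cv2.TM_CCOEFF_NORMED); _,v,_,l=cv2.minMaxLoc(r); print(n,round(v,3),l[0]-12,l[1]-min(12,y0))
c=cv2.cvtColor(cv2.imread('pics/scene0.png'),6);d=cv2.cvtColor(cv2.imread('pics/z3scene.png'),6)
for n,(x0,y0,x1,y1) in dict(clamp=(218,142,246,204),mug=(185,215,222,265),cutter=(288,230,316,284)).items():
  r=cv2.matchTemplate(d[y0-10:y1+10,x0-10:x1+10],c[y0:y1,x0:x1],cv2.TM_CCOEFF_NORMED); _,v,_,l=cv2.minMaxLoc(r); print(n,round(v,3),l[0]-10,l[1]-10)
print('grip exp',[proj(k,u2w((0,94,185))).round(1) for k in ('scene','side')])"
```

```text
[499.9  63.9 350. ] [-0.20725311 -1.58341186 -0.87341072]
lid_bar [([200.4, 89.2], 0.66)]
clamp_tip []
lid_hinge [([346.9, 101.8], 0.91)]
clamp_foot_tip [([250.5, 153.9], 0.58)]
cutter [([355.8, 273.5], 0.63)]
mug []
34.55 [499.9  63.9 350. ] [-0.2 -1.6 -0.9]
t 34.9 unit [ -1.9 -72.7 350.8] F [ 0.5 -0.3  0.2] yaw rel [  4.7  -0.  180. ]
inner_grip_top scene [([236.0, 137.0], 0.47)]
inner_grip_top side [([207.0, 141.0], 0.45)]
clamp_tip scene [([230.0, 146.0], 0.7)]
clamp_tip side [([245.0, 158.0], 0.62), ([223.0, 155.0], 0.57)]
lid_bar scene [([219.0, 146.0], 0.61)]
lid_bar side [([200.0, 160.0], 0.8)]
clamp_foot_tip scene [([233.0, 174.0], 0.58)]
clamp_foot_tip side [([224.0, 181.0], 0.53), ([317.0, 237.0], 0.38)]
mug scene [([205.0, 251.0], 0.87)]
mug side [([225.0, 265.0], 0.75)]
tape scene [([297.0, 311.0], 0.58), ([234.0, 145.0], 0.42)]
tape side [([339.0, 291.0], 0.6)]
cutter scene [([299.0, 256.0], 0.97)]
cutter side [([318.0, 238.0], 0.68), ([338.0, 292.0], 0.55)]
jar scene []
jar side [([267.0, 270.0], 0.56)]
expect thrown [233. 190.] [243. 199.]
clamp 0.912 1 4
bar 0.989 1 5
hinge 0.888 1 5
paper 0.983 1 2
clamp 0.946 0 0
mug 1.0 0 0
cutter 0.999 0 0
grip exp [array([236.4, 133.2]), array([206.9, 138.9])]
```

```bash
python3 -c "
from h import *
print(manip.hand_in());rep()"
```

```text
the job is handed in; nothing more can be done
None
the job is handed in; nothing more can be done
```

The job is handed in at about 35 s of the 72 s allowed. It reports no verdict, so what follows rests on my own checks.

**What I did, in order:**
1. **Inner door:** I pressed its grip down from about 33 mm up until it was firm on its stop. The reading was 24.6 N with the fingertips at 184.5 mm (185 mm is fully down).
2. **Clamp and lid:** I threw the clamp fully outwards, then opened the lid by its bar to about 1.55 rad.
3. **Jar:** I took the white-capped glass jar, not the yellow look-alike, lowered it into the chamber until it touched the floor with 4 N, and released it.
4. **Closing up:** I shut the lid against its gasket with about 48 N and pushed the clamp handle back upright onto its stop with 19 N. I then moved the arm clear.

**Last checks:**
- **Jar:** the trained networks put its base at unit (-1, 2) mm. Its cap was about 4 pixels from where an upright jar's would be. I could not see it again after the lid closed.
- **Lid and clamp:** template matches against the starting pictures put both back in place. The clamp showed no shift in the scene view, and the wrist view differed only by a small camera offset.
- **Inner door:** the grip was found 2 to 4 pixels from its "down" position, with low confidence (about 0.46).
- **Bystanders:** the mug and cutter matched with no shift. The tape was found within about 4 pixels of its start, but I only checked it with the network.

**What disagreed:** on the final views the networks missed the clamp tip from the wrist and placed it wrongly once from the side. They also still reported a "jar" on the bench, which is the yellow look-alike. The 12-picture limit ran out before a last look by eye, so the closing checks are numerical only.

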